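# Close the washed flour shaker, then take off only the dust cap

## Robot

A 6-joint arm with a two-finger parallel gripper is mounted at the origin on the work surface. World frame = base frame: x ahead of the robot, y to its left, z up, the work surface at z = 0. Lengths are in m, angles in rad, forces in N, time in s.
With the tool pointing down it reaches from about 0.3 to 0.775 m from the base axis. Payload 14.6 kg.
Tool frame: the origin (TCP) lies between the finger pads; the fingertips stand ctrl.tip_extent ahead of it and the grasp point (between the pads) lies 3 mm ahead of it (ctrl.tip_extent is the distance from the TCP to the fingertips, in m); z points along the fingers, y is the line along which they close (so a half turn about z gives the same grasp; the last joint's range is limited). The gripper opens to 94 mm and grips with 3 to 60 N. Pads are 16 mm wide; open, the fingers measure 119 mm over their backs; the gripper's body (75 mm by 177 mm) begins 78 mm behind the grasp point.
Start: joints at [1.053, 0.3, 1.521, -0, 1.321, -0.067], TCP at [0.24, 0.495, 0.227] pointing down, gripper open.
Joint ranges: [-3.03, 3.03], [-0.79, 2.21], [0.23, 2.52], [-1.04, 4.18], [0, 3.07], [-2.55, 2.55]. Speed limits (rad/s): [2.22, 2.22, 2.57, 3.14, 3.14, 3.14].

## Interface

Orientations are given as [roll, pitch, yaw] about the fixed x, y, z axes, in that order (R = Rz(yaw) Ry(pitch) Rx(roll)).
In Python, from station import ctrl, viewer gives the robot as it stands (ctrl), with the cameras (viewer).
- The arm moves only by the shell command python3 shift.py [OPENING] [FORCE], which reads ROWS from standard input. ROWS is a JSON list of rows, 1 to 10 of them, each written [[dx, dy, dz], [rx, ry, rz]]: dx, dy, dz in a scale on which 1.0 is 0.25 m, then a rotation vector rx, ry, rz in shares of pi rad (1.0 is pi rad); each row shifts and turns the commanded pose from where the row before left it, along the tool's axes as they then stand; what a row does not reach is not made up. A row lasts 1/10 s, in which the tool goes at most 0.05 m and 0.15 rad, less where a joint would pass 70% of its speed; a pose out of reach is approached as far as the arm can. OPENING is the finger opening in m, set as the command begins (- or left out keeps the last). The fingers move at their own pace and stop on an object; FORCE is the grip in N (left out, the last holds). Time passes only in rows, so rows that do not move let the fingers close. It prints the time, the measured TCP pose, the force, the opening and the grip force at its end. No shift or turn number may pass 1 either way. Input that does not fit is refused with a message, and nothing moves.
- ctrl.get_obs(): the state, without advancing time (a new reading comes with each control period).
- viewer.camera(name): name is "side" or "top" or "wrist"; returns a dict with "pixels" (420x560x3 uint8, blue, green, red), "fx", "fy", "cx", "cy" (pixels), "k1" (the pictures are not rectified: a ray, as slopes to the right and down, at radius r is drawn at 1 + k1 r^2 times it, then the intrinsics apply), "extrinsics" (4x4, takes a point from camera to world coordinates). Camera axes: x right, y up, looking along -z (the intrinsics and any distortion apply to the point x, -y, -z); pixel columns grow to the right and rows downward; lengths in m; the calibration is good to about 2 mm. A picture is of the moment at which its call begins. There is no depth.
- ctrl.hand_in(): hands the job in; it is judged then, once.
The state is a dict: "time_s": time; "qpos": joint angles; "joint_vel": joint speeds; "tau": joint torques, N m; "ee_pos": TCP position; "eef_rot": TCP orientation; "force": force on the tool from outside, world axes, zero at the start; "moment": the same for the moment, N m; "grip_width": finger opening in m; "grip_force": force on a finger pad.
Only numpy, scipy, OpenCV 4.12 (cv2) and the standard library are available. Lean on these libraries where they do the work, as an engineer would, in place of code of your own. Each camera call takes 0.05 s, during which the arm holds its last target. There are 200 camera calls.

## Task

Close the washed flour shaker and leave its sieve airing: take the lid set (the steel sieve lid with the white dust cap that keeps it clean sitting loose on top) by the knurled rim of the sieve lid, carry both level to the open steel shaker, lower the sieve lid gently into the mouth until it is fully home, and let go. Then lift off the dust cap alone, straight up, without disturbing the sieve lid, and finish while still holding the cap in the gripper, about 8 cm straight above where it sat. Leave the shaker standing where it is and the other things on the table alone.

Things in the scene. Friction and masses are not known exactly. Their poses are not given: they have to be found in the camera images.
- shaker_body: The open flour shaker, a plain stainless steel cup standing upright and loose on one of the two red cutting boards, outside diameter 65 mm, height 90 mm, wall 2.5 mm (mouth 60 mm inside), mass about 0.2 kg. Origin: centre of its underside; z up along its axis; the mouth's rim is at z = 90 mm.
- sieve_lid: Inner lid: steel, loose, upright on the other red board under the cap, about 0.11 kg. Origin: centre of underside, z up. z 0-12 mm: spigot, 57 mm diameter (foot chamfered to 51 over 5 mm). 12-28 mm: knurled rim band, 66 mm diameter, to grip. Above: drum, 50 mm diameter, and sieve dome to 43 mm, under the cap. Plain drop-in fit; home, its origin is 78 mm above the body's.
- dust_cap: Outer lid: white plastic dust cap, open below, outside diameter 58 mm, height 30 mm, wall 2 mm, 0.03 kg. Origin: centre of its lower edge, z up, top at z = 30 mm. Sits loose over the sieve drum with 2 mm play, its edge on top of the rim band: origin 28 mm above the sieve lid's. Gripped by its side wall; gripped alone it lifts alone.
- board_top: Fixed red cutting board, 320 x 260 x 12 mm, on which the lid set starts. Origin: centre of its underside; x along its length; upper face at z = 12 mm.
- board_body: Fixed red cutting board of the same size, on which the shaker body stands. Same axes.
- peeler: Bystander: Y-shaped peeler lying flat, about 130 mm long, 54 mm wide, 14 mm high, at the far end of board_top. Origin: underside, near its middle; x along its length.
- salt_shaker: Bystander: small glass salt shaker with steel top, 47 mm diameter, 81 mm high, at the far end of board_body. Origin: centre of its underside.
- knife: Bystander: kitchen knife lying flat along the right of the boards, about 310 mm long, 18 mm high. Origin: underside, near its middle; x towards the blade's tip.
- bowl: Bystander: steel bowl with potatoes, 210 mm diameter, about 100 mm high, on the left. Origin: centre of its underside.
- oil_bottle: Bystander: yellow oil bottle with a red cap, 84 mm diameter, 250 mm high, far right. Origin: centre of its underside.
- food_can: Bystander: closed food can, 73 mm diameter, 105 mm high, beyond the boards. Origin: centre of its underside.
- mug: Bystander: empty steel mug with a handle, 76 mm diameter, 85 mm high, near left. Origin: centre of its underside.

How it is judged:
On the way, in this order (a step that is already met when the one before it is completed fails the run):
1. the lid set is lifted off its board by the sieve lid's rim, the cap still on it (height (world z) of sieve_lid above 0.04 m and contact force between the fingers and sieve_lid above 0.5 N and z of dust_cap in the frame of sieve_lid between 0.024 and 0.032 m and horizontal distance between dust_cap and sieve_lid below 0.005 m), for 0.2 s.
2. the sieve lid is fully home in the shaker body, cap still on, and let go of (z of sieve_lid in the frame of shaker_body between 0.075 and 0.0805 m and horizontal distance between sieve_lid and shaker_body below 0.0035 m and angle between the z axis of sieve_lid and the z axis of shaker_body, either way round below 0.04 rad and angle between shaker_body's own z axis and vertical below 0.06 rad and z of dust_cap in the frame of sieve_lid between 0.024 and 0.032 m and horizontal distance between dust_cap and sieve_lid below 0.005 m and contact force between the fingers and sieve_lid below 0.05 N and linear speed of sieve_lid below 0.03 m/s), for 0.2 s.
At the end, for the whole second after the job is handed in: Sieve lid fully home (origin 75-80.5 mm above the body origin, within 3.5 mm of its axis, 0.04 rad square), untouched; body upright, within 40 mm of its start; dust cap still, held by the fingers alone, at least 42 mm above its seat on the sieve lid and within 60 mm of its axis (horizontal distance between dust_cap and sieve_lid below 0.06 m and z of dust_cap in the frame of sieve_lid above 0.07 m and contact force between the fingers and dust_cap above 0.5 N and contact force between each of dust_cap, the arm and sieve_lid below 0.05 N and contact force between each of dust_cap, the arm and shaker_body below 0.05 N and linear speed of dust_cap below 0.03 m/s and z of sieve_lid in the frame of shaker_body between 0.075 and 0.0805 m and horizontal distance between sieve_lid and shaker_body below 0.0035 m and angle between the z axis of sieve_lid and the z axis of shaker_body, either way round below 0.04 rad and angle between shaker_body's own z axis and vertical below 0.06 rad and distance of shaker_body from where it was at the start of the episode below 0.04 m and height (world z) of shaker_body below 0.018 m and linear speed of sieve_lid below 0.02 m/s); the arm keeps its last pose, push and grip.
It fails at once if the cap comes off while the sieve lid is not fully home, or the sieve lid is disturbed while the cap is off (z of dust_cap in the frame of sieve_lid above 0.035 m and not (z of sieve_lid in the frame of shaker_body between 0.075 and 0.0805 m and horizontal distance between sieve_lid and shaker_body below 0.0035 m and angle between the z axis of sieve_lid and the z axis of shaker_body, either way round below 0.04 rad)).
It fails at once if the cap slides off the sieve lid sideways before it is lifted (z of dust_cap in the frame of sieve_lid below 0.05 m and horizontal distance between dust_cap and sieve_lid above 0.012 m).
It fails at once if the sieve lid is tipped (over 0.3 rad), dropped, or forced (over 50 N) into the body (contact force between sieve_lid and shaker_body above 50 N or angle between sieve_lid's own z axis and vertical above 0.3 rad or (contact force between the fingers and sieve_lid below 0.02 N and linear speed of sieve_lid above 0.35 m/s)).
It fails at once if the shaker body is tipped over, lifted or pushed away (angle between shaker_body's own z axis and vertical above 0.25 rad or height (world z) of shaker_body above 0.03 m or distance of shaker_body from where it was at the start of the episode above 0.04 m).
It fails at once if a bystander is disturbed (distance of any of peeler, salt_shaker, knife, bowl, oil_bottle, food_can, mug from where it was at the start of the episode above 0.03 m).
It also fails if it takes over 48 s, if anything falls off the work surface, if the arm or the gripper's body presses on something with over 40 N, if the wrist force passes 120 N, or if a joint passes its speed limit or range.

## Working session

There is one attempt and no reset: what is moved stays moved. The work goes in short steps, Python scripts to look and compute and a shell command to move; the robot and the scene stay as the last step left them, time stands still between calls to the robot, and variables do not carry over. Pictures are saved under pics/ and viewed, at most 10 in all, crops included, and the job is handed in when it is done.

```bash
ls; mkdir -p pics; python3 - <<'E'
from station import ctrl, viewer
import cv2
print(ctrl.get_obs(), ctrl.tip_extent)
for n in ("top","side"):
    c=viewer.camera(n); cv2.imwrite(f"pics/{n}0.png",c["pixels"]); print(n,c["fx"],c["fy"],c["cx"],c["cy"],c["k1"],c["extrinsics"])
E
```

```text
pics
shift.py
station.py
{'time_s': 0.0, 'qpos': array([ 1.05338627e+00,  3.00492777e-01,  1.52156025e+00,  1.24769706e-05,
        1.32073938e+00, -6.66296071e-02]), 'joint_vel': array([ 0.00113885, -0.00128835,  0.00092692, -0.0001135 ,  0.00183334,
       -0.00175163]), 'tau': array([ 1.52254630e-03, -5.31798720e+01, -3.52737129e+01,  7.09382258e-02,
        2.43862916e-02, -9.44569138e-05]), 'ee_pos': array([0.23951366, 0.49484393, 0.22688325]), 'eef_rot': array([-3.14039636e+00, -9.19387540e-05,  2.69080905e+00]), 'force': array([-0.48795785,  0.1541361 , -0.51946771]), 'moment': array([-0.01868366,  0.0119748 , -0.02708181]), 'grip_force': 0.0, 'grip_width': 0.09378454928485108} 0.022
top 526.8489973443559 526.8489973443559 275.1916536082148 209.20493393709603 -0.1702846612133733 [[ 0.00467362  0.99406714 -0.1086677   0.37622846]
 [-0.99997865  0.00414953 -0.00504849 -0.00251415]
 [-0.00456762  0.10868897  0.99406531  1.43412057]
 [ 0.          0.          0.          1.        ]]
side 396.7742271681442 396.7742271681442 273.81285399155763 213.76874857016105 -0.07507247833428816 [[ 0.77662722  0.29259829 -0.55788565 -0.16840893]
 [-0.62993465  0.36871956 -0.68354094 -0.79353456]
 [ 0.00570044  0.88228801  0.47067545  0.64593667]
 [ 0.          0.          0.          1.        ]]
```

View pics/top0.png

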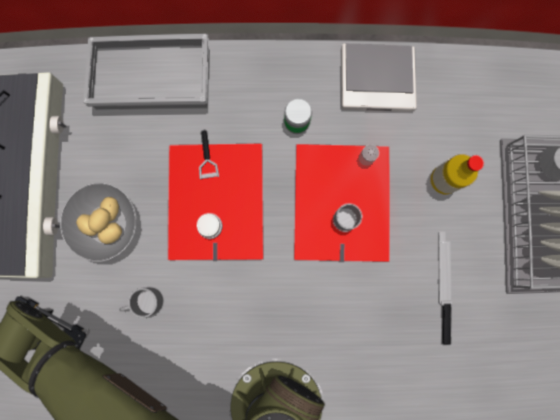

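View pics/side0.png

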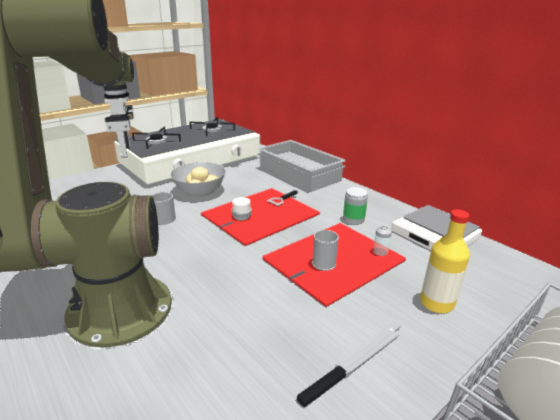

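The top view shows the lid set at about (208,226) on the left board and the shaker at about (347,217) on the right board. The side view shows the same two at (241,208) and (325,250). Next I'll make a helper and measure.

```bash
cat > h.py <<'E'
from station import ctrl, viewer
import numpy as np, cv2
from scipy.optimize import least_squares
def ray(c,u,v):
    d=np.array([(u-c["cx"])/c["fx"],(v-c["cy"])/c["fy"]]); s=d.copy()
    for _ in range(20): s=d/(1+c["k1"]*(s@s))
    E=c["extrinsics"]; return E[:3,3],E[:3,:3]@np.array([s[0],-s[1],-1])
def hit(c,u,v,z):
    o,d=ray(c,u,v); return o+d*(z-o[2])/d[2]
def proj(c,P):
    E=c["extrinsics"]; p=(np.atleast_2d(P)-E[:3,3])@E[:3,:3]
    s=np.c_[p[:,0]/-p[:,2],-p[:,1]/-p[:,2]]; s=s*(1+c["k1"]*(s**2).sum(1,keepdims=True))
    return s*[c["fx"],c["fy"]]+[c["cx"],c["cy"]]
def circ(x,y,z,r,n=72):
    a=np.linspace(0,2*np.pi,n,endpoint=False); return np.c_[x+r*np.cos(a),y+r*np.sin(a),np.full(n,z)]
E
python3 - <<'E'
from h import *
ims=[]
for n,b in (("top",[(170,190,80),(310,180,80)]),("side",[(200,170,80),(285,210,80)])):
    c=viewer.camera(n)
    for u,v,w in b: ims.append(cv2.resize(c["pixels"][v:v+w,u:u+w],(300,300),interpolation=cv2.INTER_CUBIC))
    if n=="top": print(hit(c,208,226,.07),hit(c,350,214,.102),hit(c,344,221,.012))
cv2.imwrite("pics/crops.png",np.vstack([np.hstack(ims[:2]),np.hstack(ims[2:])]))
E
```

```text
[0.48061029 0.17923066 0.07      ] [ 0.51035538 -0.18643399  0.102     ] [ 0.50025188 -0.18227802  0.012     ]
```

View pics/crops.png

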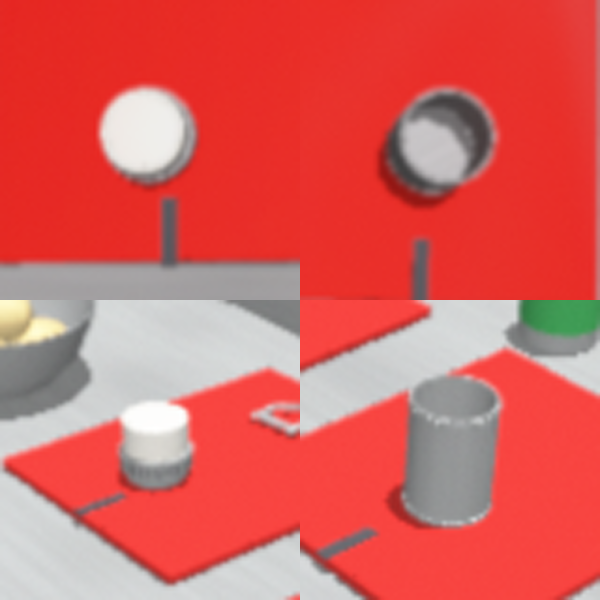

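Crops: the cap is centred at top-view pixel (208,225). The shaker's mouth is centred at about (349,217), with its rim clearly visible. I'll move over the lid set for a wrist view.

The manual's scale: shifts go in shares of 0.25 m and turns go in shares of pi rad. Converting my numbers, -0.02 m / 0.25 = -0.08, -0.01 m / 0.25 = -0.04, -0.15 rad / 3.1416 = -0.0477.

```bash
echo '[[[0,0,-0.08],[0,0,-0.0477]],[[0,0,-0.08],[0,0,-0.0477]],[[0,0,-0.04],[0,0,-0.0477]]]' | python3 shift.py ; echo '[[[-0.12,-0.16,0],[0,0,0]],[[-0.12,-0.16,0],[0,0,0]],[[-0.12,-0.16,0],[0,0,0]],[[-0.12,-0.16,0],[0,0,0]],[[-0.12,-0.16,0],[0,0,0]],[[-0.12,-0.16,0],[0,0,0]],[[-0.12,-0.16,0],[0,0,0]],[[-0.12,-0.14,0],[0,0,0]],[[0,0,0],[0,0,0]],[[0,0,0],[0,0,0]]]' | python3 shift.py
python3 - <<'E'
from h import *
c=viewer.camera("wrist"); cv2.imwrite("pics/w1.png",c["pixels"]); print(c)
P=circ(.483,.179,.07,.029); print(proj(c,P).mean(0)); print(ctrl.get_obs()['eef_rot'])
E
```

```text
time_s: 0.5
ee_pos: [0.2397, 0.4953, 0.279]
eef_rot: [3.14, 0.001, -3.136]
force: [-0.1, 0.7, -0.1]
grip_width: 0.0939
grip_force: 0.0
time_s: 1.5
ee_pos: [0.4796, 0.1793, 0.2771]
eef_rot: [-3.142, -0.001, 3.139]
force: [0.0, 0.6, 0.1]
grip_width: 0.0938
grip_force: 0.0
{'pixels': array([[[157, 157, 154],
        [156, 157, 155],
        [155, 155, 154],
        ...,
        [155, 156, 154],
        [154, 156, 154],
        [155, 156, 154]],

       [[157, 158, 156],
        [156, 156, 155],
        [157, 157, 156],
        ...,
        [157, 158, 159],
        [156, 159, 156],
        [157, 157, 156]],

       [[154, 155, 152],
        [154, 155, 152],
        [154, 155, 151],
        ...,
        [155, 158, 156],
        [154, 157, 154],
        [157, 157, 154]],

       ...,

       [[ 29,  26,  22],
        [ 28,  27,  22],
        [ 32,  27,  27],
        ...,
        [ 35,  70,  86],
        [ 28,  68,  83],
        [ 33,  67,  85]],

       [[ 29,  27,  23],
        [ 34,  32,  29],
        [ 27,  25,  22],
        ...,
        [ 36,  70,  87],
        [ 35,  69,  86],
        [ 33,  68,  86]],

       [[ 29,  28,  29],
        [ 31,  29,  26],
        [ 31,  29,  26],
        ...,
        [ 31,  67,  83],
        [ 32,  69,  85],
        [ 38,  70,  88]]], shape=(420, 560, 3), dtype=uint8), 'fx': 329.9166170179876, 'fy': 329.9166170179876, 'cx': 278.92725474537855, 'cy': 213.67905081353632, 'k1': 0.0011976350237605134, 'extrinsics': array([[ 2.66934530e-03, -9.61516041e-01, -2.74735834e-01,
         4.00038286e-01],
       [ 9.99996387e-01,  2.47946546e-03,  1.03841510e-03,
         1.78983434e-01],
       [-3.17254767e-04, -2.74737613e-01,  9.61519185e-01,
         4.34395590e-01],
       [ 0.00000000e+00,  0.00000000e+00,  0.00000000e+00,
         1.00000000e+00]])}
[279.24027713 195.42502238]
[ 3.14159158e+00 -5.18156080e-04  3.14047001e+00]
```

View pics/w1.png

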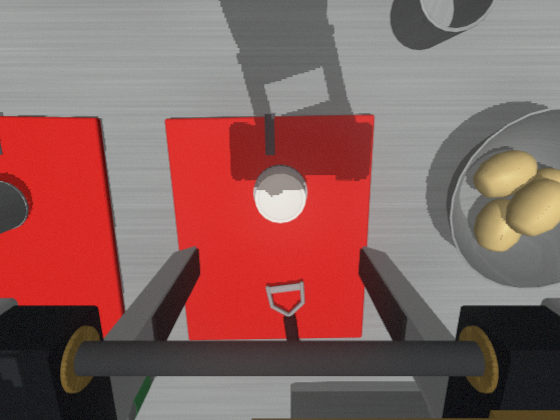

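The wrist view shows the cap at about (280,194) and the peeler at (287,300), with the cap ahead of the fingers. I'll fit the silhouettes in all views.

```bash
cat >> h.py <<'E'
LID=[(.058,.027),(.057,.029),(.028,.029),(.028,.033),(.012,.033),(.0,.0255)]; BODY=[(.09,.0325),(0,.0325)]
def mask(c,u,v,w=45):
    hsv=cv2.cvtColor(cv2.GaussianBlur(c["pixels"],(3,3),0),cv2.COLOR_BGR2HSV)
    m=(hsv[...,1]<130).astype(np.uint8)
    n,l=cv2.connectedComponents(m,connectivity=4); u,v=int(u),int(v)
    k=l[v-4:v+5,u-4:u+5]; k=np.bincount(k[k>0]).argmax() ; o=(l==k).astype(np.uint8)
    cs,_=cv2.findContours(o,cv2.RETR_EXTERNAL,cv2.CHAIN_APPROX_NONE)
    return cv2.convexHull(max(cs,key=cv2.contourArea))[:,0].astype(np.float32)
def model(c,x,y,z,prof):
    P=np.vstack([circ(x,y,z+h,r) for h,r in prof]); return cv2.convexHull(proj(c,P).astype(np.float32))
def fit(c,x,y,z,prof,uv=None):
    if uv is None: uv=proj(c,[[x,y,z+prof[0][0]*.6]])[0]
    q=mask(c,*uv)
    # resample the contour hull evenly
    q2=np.vstack([q,q[:1]]); s=np.r_[0,np.cumsum(np.linalg.norm(np.diff(q2,axis=0),axis=1))]
    t=np.linspace(0,s[-1],80,endpoint=False); q=np.c_[np.interp(t,s,q2[:,0]),np.interp(t,s,q2[:,1])].astype(np.float32)
    def f(p): 
        H=model(c,p[0],p[1],z,prof); return [cv2.pointPolygonTest(H,tuple(map(float,a)),True)-p[2]*100 for a in q]
    r=least_squares(f,[x,y,0],loss="soft_l1",diff_step=1e-3)
    return r.x.round(4), np.abs(r.fun).mean().round(2)
E
python3 - <<'E'
from h import *
for n in ("top","side","wrist"):
    c=viewer.camera(n)
    print(n,"lid",fit(c,.483,.179,.012,LID))
    if n!="wrist": print(n,"body",fit(c,.503,-.184,.012,BODY))
E
```

```text
top lid (array([ 0.487 , -0.0069, -2.6933]), np.float64(35.44))
top body (array([ 0.5054, -0.1841,  0.0015]), np.float64(0.18))
side lid (array([ 0.3595,  0.0522, -2.3382]), np.float64(43.03))
side body (array([ 0.3573,  0.0424, -2.3063]), np.float64(43.4))
wrist lid (array([0.4866, 0.1797, 0.001 ]), np.float64(0.16))
```

```bash
python3 - <<'E'
from h import *
for n in ("top","side"):
    c=viewer.camera(n); c["pixels"]=cv2.imread(f"pics/{n}0.png")
    for nm,a in (("lid",(.4866,.1797,.012,LID)),("body",(.5054,-.184,.012,BODY))):
        q=mask(c,*proj(c,[[a[0],a[1],a[2]+a[3][0][0]*.6]])[0]); print(n,nm,fit(c,*a),q.min(0),q.max(0))
E
```

```text
top lid (array([ 0.4851,  0.1814, -0.0006]), np.float64(0.1)) [196. 213.] [222. 238.]
top body (array([ 0.5054, -0.1839,  0.002 ]), np.float64(0.2)) [333. 203.] [361. 231.]
side lid (array([ 0.3594,  0.0522, -2.3382]), np.float64(43.03)) [0. 0.] [559. 419.]
side body (array([ 0.3573,  0.0425, -2.3063]), np.float64(43.4)) [0. 0.] [559. 419.]
```

To row units: 0.04 m / 0.25 = 0.16, 0.015 m / 0.25 = 0.06.

```bash
echo '[[[-0.028,0,0.12],[0,0,0]],[[0,0,0.16],[0,0,0]],[[0,0,0.16],[0,0,0]],[[0,0,0.16],[0,0,0]],[[0,0,0.16],[0,0,0]],[[0,0,0.1],[0,0,0]],[[0,0,0.06],[0,0,0]],[[0,0,0.032],[0,0,0]],[[0,0,0],[0,0,0]],[[0,0,0],[0,0,0]]]' | python3 shift.py 0.094; python3 - <<'E'
from h import *
a=viewer.camera("side")["pixels"][150:270,180:320]; b=viewer.camera("wrist")["pixels"]
cv2.imwrite("pics/g1.png",np.hstack([cv2.resize(a,(400,343)),cv2.resize(b,(400,343))]))
E
```

```text
time_s: 2.8
ee_pos: [0.4867, 0.1802, 0.0403]
eef_rot: [3.141, 0.001, 3.141]
force: [0.4, 1.1, 0.6]
grip_width: 0.0938
grip_force: 0.0
```

View pics/g1.png

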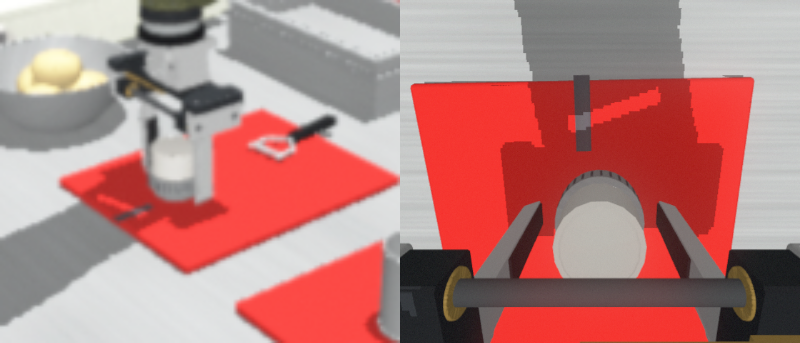

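The fingers straddle the rim band, with the cap centred between them at about (600,240) in the right-hand panel. I'll lower 2 mm more and grip.

To row units: 0.002 m / 0.25 = 0.008.

```bash
echo '[[[0,0,0.008],[0,0,0]],[[0,0,0],[0,0,0]]]' | python3 shift.py; echo '[[[0,0,0],[0,0,0]],[[0,0,0],[0,0,0]],[[0,0,0],[0,0,0]],[[0,0,0],[0,0,0]],[[0,0,0],[0,0,0]],[[0,0,0],[0,0,0]],[[0,0,0],[0,0,0]],[[0,0,0],[0,0,0]]]' | python3 shift.py 0.055 20
```

```text
time_s: 3.1
ee_pos: [0.4864, 0.1799, 0.0376]
eef_rot: [3.141, 0.0, 3.141]
force: [-0.0, -0.1, -0.4]
grip_width: 0.094
grip_force: 0.0
time_s: 3.9
ee_pos: [0.4864, 0.1799, 0.0375]
eef_rot: [3.142, 0.0, 3.141]
force: [0.2, 1.1, 0.2]
grip_width: 0.0658
grip_force: 20.0
```

To row units: -0.025 m / 0.25 = -0.1, -0.01 m / 0.25 = -0.04.

```bash
echo '[[[0,0,-0.012],[0,0,0]],[[0,0,-0.028],[0,0,0]],[[0,0,-0.052],[0,0,0]],[[0,0,-0.08],[0,0,0]],[[0,0,-0.1],[0,0,0]],[[0,0,-0.1],[0,0,0]],[[0,0,-0.1],[0,0,0]],[[0,0,-0.08],[0,0,0]],[[0,0,-0.04],[0,0,0]],[[0,0,-0.016],[0,0,0]]]' | python3 shift.py; echo '[[[0,-0.02,0],[0,0,0]],[[0,-0.04,0],[0,0,0]],[[0,-0.08,0],[0,0,0]],[[0,-0.12,0],[0,0,0]],[[0,-0.16,0],[0,0,0]],[[0,-0.16,0],[0,0,0]],[[0,-0.12,0],[0,0,0]],[[0,-0.08,0],[0,0,0]],[[0,-0.04,0],[0,0,0]],[[0,-0.02,0],[0,0,0]]]' | python3 shift.py; python3 - <<'E'
from h import *
import scipy
c=viewer.camera("wrist"); cv2.imwrite("pics/w2.png",c["pixels"])
print(proj(c,[[.505,-.184,.05]])); print(fit(c,.505,-.184,.012,BODY)); print(ctrl.get_obs()["ee_pos"])
E
```

```text
time_s: 4.9
ee_pos: [0.4865, 0.1799, 0.1907]
eef_rot: [3.141, 0.002, 3.141]
force: [0.5, 0.4, -1.9]
grip_width: 0.0655
grip_force: 20.0
time_s: 5.9
ee_pos: [0.4859, -0.031, 0.1889]
eef_rot: [3.141, -0.001, 3.14]
force: [-0.7, 0.5, -2.0]
grip_width: 0.0657
grip_force: 20.0
[[117.73246303 228.26260851]]
(array([ 0.5068, -0.1853, -0.    ]), np.float64(0.52))
[ 0.48599009 -0.03093784  0.18900707]
```

View pics/w2.png

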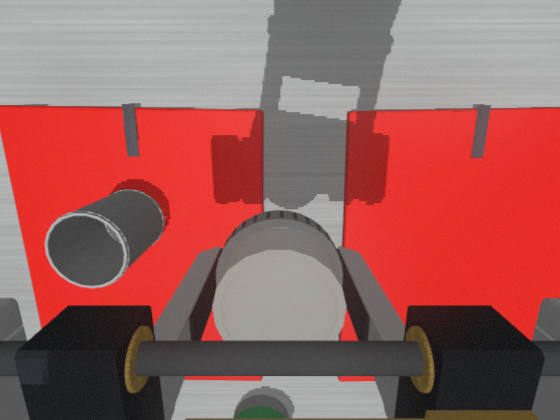

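The wrist view shows the shaker's mouth at about (87,250). The lid set is held level, with the cap top at about (280,303). I'll check where the held cap sits relative to the TCP.

```bash
python3 - <<'E'
from h import *
c=viewer.camera("wrist"); g=c["pixels"]; e=ctrl.get_obs()["ee_pos"]
for dy in (0,.001,-.001):
  for dx in (0,):
    p=proj(c,circ(e[0]+dx,e[1]+dy,e[2]-.0255+.058,.029)); print(dy,p.min(0).round(1),p.max(0).round(1))
hsv=cv2.cvtColor(g,cv2.COLOR_BGR2GRAY).astype(int)
print(hsv[300,205:225]); print(hsv[300,335:358]); print(hsv[300,260])
E
```

```text
0 [214.3 249.3] [349.4 368.4]
0.001 [216.6 249.3] [351.8 368.4]
-0.001 [211.9 249.3] [347.1 368.4]
[ 42  40  42  41  39  43  38  40 119 153 158 158 160 161 156 157 153 153
 158 155]
[158 155 159 159 159 160 158 158 160 145 100  42  44  44  42  43  43  41
  40  45  43  41  45]
160
```

To row units: -0.03 m / 0.25 = -0.12, -0.025 m / 0.25 = -0.1.

```bash
echo '[[[0,-0.02,0],[0,0,0]],[[-0.008,-0.048,0],[0,0,0]],[[-0.012,-0.088,0],[0,0,0]],[[-0.016,-0.12,0],[0,0,0]],[[-0.016,-0.12,0],[0,0,0]],[[-0.016,-0.1,0],[0,0,0]],[[-0.01,-0.06,0],[0,0,0]],[[-0.004,-0.04,0],[0,0,0]],[[0,-0.014,0],[0,0,0]],[[0,0,0],[0,0,0]]]' | python3 shift.py; echo '[[[0,0,0.02],[0,0,0]],[[0,0,0.04],[0,0,0]],[[0,0,0.06],[0,0,0]],[[0,0,0.04],[0,0,0]],[[0,0,0.024],[0,0,0]],[[0,0,0.012],[0,0,0]],[[0,0,0],[0,0,0]],[[0,0,0],[0,0,0]]]' | python3 shift.py; python3 - <<'E'
from h import *
a=viewer.camera("side")["pixels"][180:290,260:400]; b=viewer.camera("wrist")["pixels"]
cv2.imwrite("pics/g2.png",np.hstack([cv2.resize(a,(400,314)),cv2.resize(b,(400,314))]))
E
```

```text
time_s: 7.0
ee_pos: [0.5065, -0.1824, 0.1894]
eef_rot: [3.141, -0.0, 3.141]
force: [0.2, -0.7, -1.4]
grip_width: 0.0658
grip_force: 20.0
time_s: 7.8
ee_pos: [0.5068, -0.1827, 0.1408]
eef_rot: [-3.141, 0.001, 3.141]
force: [0.2, -1.0, -1.8]
grip_width: 0.0654
grip_force: 20.0
```

View pics/g2.png

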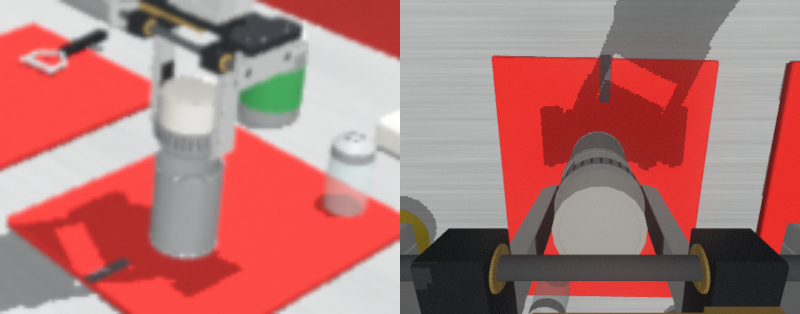

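The side view shows the lid level and just above the shaker, and the wrist view shows it in line with the body. After a 1.5 mm correction I'll descend slowly.

To row units: 0.004 m / 0.25 = 0.016, 0.003 m / 0.25 = 0.012.

```bash
echo '[[[0,-0.006,0.012],[0,0,0]],[[0,0,0.016],[0,0,0]],[[0,0,0.012],[0,0,0]],[[0,0,0.008],[0,0,0]],[[0,0,0.004],[0,0,0]],[[0,0,0.004],[0,0,0]],[[0,0,0.004],[0,0,0]],[[0,0,0],[0,0,0]]]' | python3 shift.py;  echo '[[[0,0,0.004],[0,0,0]],[[0,0,0.004],[0,0,0]],[[0,0,0.004],[0,0,0]],[[0,0,0],[0,0,0]]]' | python3 shift.py
```

```text
time_s: 8.7
ee_pos: [0.5066, -0.1841, 0.1254]
eef_rot: [3.142, -0.0, 3.141]
force: [0.5, -0.3, -1.7]
grip_width: 0.0651
grip_force: 20.0
time_s: 9.1
ee_pos: [0.5066, -0.1842, 0.1224]
eef_rot: [-3.141, -0.0, 3.141]
force: [0.4, -0.7, -0.4]
grip_width: 0.0656
grip_force: 20.0
```

To row units: 0.001 m / 0.25 = 0.004.

```bash
echo '[[[0,0,0.004],[0,0,0]],[[0,0,0.004],[0,0,0]],[[0,0,0.004],[0,0,0]],[[0,0,0],[0,0,0]]]' | python3 shift.py;  echo '[[[0,0,0.004],[0,0,0]],[[0,0,0.004],[0,0,0]],[[0,0,0],[0,0,0]]]' | python3 shift.py
```

```text
time_s: 9.5
ee_pos: [0.5066, -0.1842, 0.1193]
eef_rot: [-3.142, -0.0, 3.141]
force: [0.8, -0.4, -0.8]
grip_width: 0.0656
grip_force: 20.0
time_s: 9.8
ee_pos: [0.5065, -0.1841, 0.1173]
eef_rot: [3.142, -0.0, 3.141]
force: [-0.6, -0.8, -1.4]
grip_width: 0.0656
grip_force: 20.0
```

Going in freely. I'll take the last 2 mm in half-millimetre steps.

To row units: 0.0005 m / 0.25 = 0.002.

```bash
echo '[[[0,0,0.002],[0,0,0]],[[0,0,0.002],[0,0,0]],[[0,0,0],[0,0,0]]]' | python3 shift.py;  echo '[[[0,0,0.002],[0,0,0]],[[0,0,0],[0,0,0]]]' | python3 shift.py; echo '[[[0,0,0.002],[0,0,0]],[[0,0,0],[0,0,0]]]' | python3 shift.py
```

```text
time_s: 10.1
ee_pos: [0.5066, -0.1842, 0.1164]
eef_rot: [3.142, -0.0, 3.141]
force: [0.3, -0.5, -0.6]
grip_width: 0.0658
grip_force: 20.0
time_s: 10.3
ee_pos: [0.5066, -0.1842, 0.1159]
eef_rot: [3.142, -0.0, 3.141]
force: [0.8, -1.7, -1.2]
grip_width: 0.0656
grip_force: 20.0
time_s: 10.5
ee_pos: [0.5066, -0.1842, 0.1155]
eef_rot: [-3.141, 0.0, 3.141]
force: [-1.0, -1.3, -0.6]
grip_width: 0.0656
grip_force: 20.0
```

```bash
for i in 1 2; do :; done; echo '[[[0,0,0.002],[0,0,0]],[[0,0,0],[0,0,0]]]' | python3 shift.py; echo '[[[0,0,0.002],[0,0,0]],[[0,0,0],[0,0,0]]]' | python3 shift.py
```

```text
time_s: 10.7
ee_pos: [0.5067, -0.1842, 0.1154]
eef_rot: [-3.141, 0.0, 3.141]
force: [-2.4, -0.6, 5.0]
grip_width: 0.0656
grip_force: 20.0
time_s: 10.9
ee_pos: [0.5068, -0.1843, 0.1154]
eef_rot: [-3.141, 0.001, 3.141]
force: [-4.4, 1.5, 10.3]
grip_width: 0.0654
grip_force: 20.0
```

Firm seat at the expected height. I'll relax the push and let go.

To row units: -0.0008 m / 0.25 = -0.0032.

```bash
echo '[[[0,0,-0.0032],[0,0,0]],[[0,0,0],[0,0,0]]]' | python3 shift.py - 5; echo '[[[0,0,0],[0,0,0]],[[0,0,0],[0,0,0]],[[0,0,0],[0,0,0]],[[0,0,0],[0,0,0]],[[0,0,0],[0,0,0]],[[0,0,0],[0,0,0]]]' | python3 shift.py 0.094; python3 - <<'E'
from h import *
a=viewer.camera("side")["pixels"][180:290,260:400]; b=viewer.camera("wrist")["pixels"]
cv2.imwrite("pics/g3.png",np.hstack([cv2.resize(a,(400,314)),cv2.resize(b,(400,314))]))
E
```

```text
time_s: 11.1
ee_pos: [0.5067, -0.1842, 0.1153]
eef_rot: [-3.142, 0.0, 3.141]
force: [0.4, -0.6, 1.4]
grip_width: 0.066
grip_force: 5.0
time_s: 11.7
ee_pos: [0.5066, -0.1842, 0.1152]
eef_rot: [3.142, -0.0, 3.141]
force: [0.7, -0.5, -0.2]
grip_width: 0.0942
grip_force: 0.0
```

View pics/g3.png

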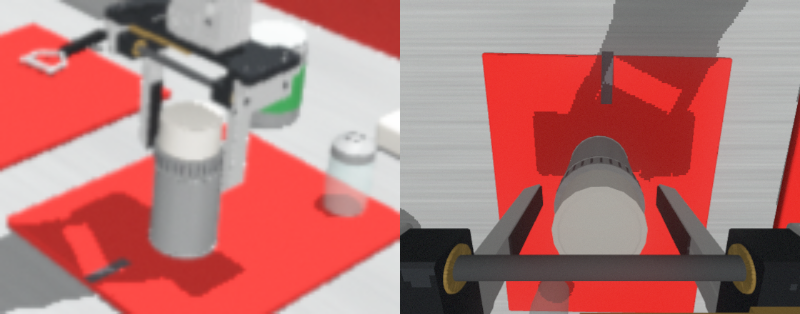

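The side view shows the sieve lid seated flush, with the cap on and the fingers clear on both sides. Now I'll rise to the cap's upper wall and grip lightly.

To row units: -0.01 m / 0.25 = -0.04, -0.009 m / 0.25 = -0.036.

```bash
echo '[[[0,0,-0.02],[0,0,0]],[[0,0,-0.04],[0,0,0]],[[0,0,-0.036],[0,0,0]],[[0,0,-0.018],[0,0,0]],[[0,0,0],[0,0,0]]]' | python3 shift.py; echo '[[[0,0,0],[0,0,0]],[[0,0,0],[0,0,0]],[[0,0,0],[0,0,0]],[[0,0,0],[0,0,0]],[[0,0,0],[0,0,0]]]' | python3 shift.py 0.061 6;  echo '[[[0,0,0],[0,0,0]],[[0,0,0],[0,0,0]],[[0,0,0],[0,0,0]],[[0,0,0],[0,0,0]],[[0,0,0],[0,0,0]]]' | python3 shift.py 0.05 6
```

```text
time_s: 12.3
ee_pos: [0.5069, -0.1843, 0.1448]
eef_rot: [-3.141, 0.002, 3.141]
force: [-0.7, 0.3, -0.8]
grip_width: 0.0943
grip_force: 0.0
time_s: 12.8
ee_pos: [0.5066, -0.1842, 0.1436]
eef_rot: [3.142, -0.0, 3.141]
force: [0.1, -0.5, -0.2]
grip_width: 0.0615
grip_force: 0.0
time_s: 13.3
ee_pos: [0.5066, -0.1842, 0.1437]
eef_rot: [-3.142, -0.0, 3.141]
force: [-0.5, -0.1, -0.4]
grip_width: 0.0574
grip_force: 6.0
```

To row units: -0.01 m / 0.25 = -0.04, -0.008 m / 0.25 = -0.032.

```bash
echo '[[[0,0,-0.004],[0,0,0]],[[0,0,-0.008],[0,0,0]],[[0,0,-0.012],[0,0,0]],[[0,0,-0.02],[0,0,0]],[[0,0,-0.032],[0,0,0]],[[0,0,-0.04],[0,0,0]],[[0,0,-0.04],[0,0,0]],[[0,0,-0.04],[0,0,0]],[[0,0,-0.04],[0,0,0]],[[0,0,-0.04],[0,0,0]]]' | python3 shift.py; echo '[[[0,0,-0.024],[0,0,0]],[[0,0,-0.012],[0,0,0]],[[0,0,-0.008],[0,0,0]],[[0,0,0],[0,0,0]],[[0,0,0],[0,0,0]],[[0,0,0],[0,0,0]],[[0,0,0],[0,0,0]],[[0,0,0],[0,0,0]]]' | python3 shift.py; python3 - <<'E'
from h import *
a=viewer.camera("side")["pixels"][150:290,260:400]; b=viewer.camera("wrist")["pixels"]
cv2.imwrite("pics/g4.png",np.hstack([cv2.resize(a,(400,400)),cv2.resize(b,(400,400))]))
E
```

```text
time_s: 14.3
ee_pos: [0.5066, -0.1842, 0.2137]
eef_rot: [-3.141, 0.0, 3.141]
force: [0.6, -0.3, -0.9]
grip_width: 0.0572
grip_force: 6.0
time_s: 15.1
ee_pos: [0.5066, -0.1842, 0.2236]
eef_rot: [3.142, -0.0, 3.141]
force: [0.5, -0.2, -0.0]
grip_width: 0.057
grip_force: 6.0
```

View pics/g4.png

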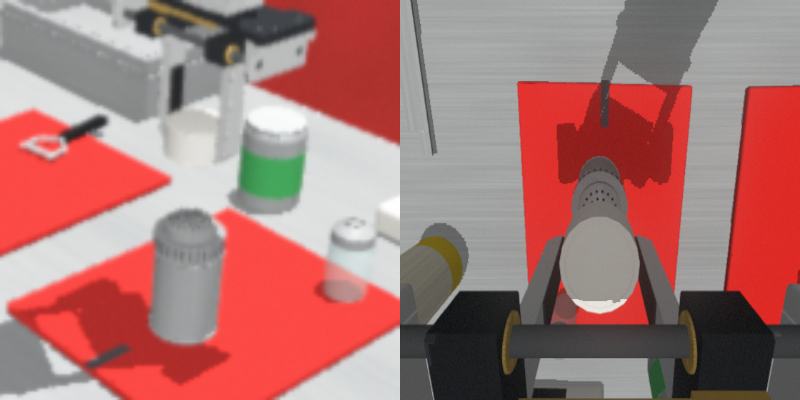

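The cap is held at about (195,135) in the left panel, 8 cm above its seat. The sieve lid is seated on the upright shaker at (188,235).

```bash
python3 -c "
from station import ctrl, viewer
print(ctrl.hand_in())"
```

```text
the job is handed in; nothing more can be done
None
```

I handed the job in with the sieve lid fully home in the upright shaker and the dust cap held alone in the gripper, 8 cm straight above where it sat; no verdict came back.

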